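Push the stuck tube adapter out of a centrifuge bucket

TASK

The grey tube adapter is stuck down inside the rectangular centrifuge bucket with nothing to get hold of. Keeping the bucket upright, turn it so that the slot in its underside lines up with the blade of the push-out stand and lower it fully home on the stand, so that the blade pokes the adapter up out of the bucket; then take the adapter and set it down upright on the floor of the steel tray, beside the round holder. Leave the empty bucket seated on the stand, drop nothing, and do not disturb the other things.

Things in the scene. Friction and masses are not known exactly. Their poses are not given: they have to be found in the camera images.
- bucket: Loose open aluminium centrifuge bucket, 104 mm long (its x), 60 wide (its y), 60 high, 0.4 to 0.55 kg, with a 20 mm steel stub on each end; origin at the centre of its underside. Floor 10 mm thick, side walls 6; recess 88 by 48 mm. Hold it across its width, at mid length, by the upper third of the long sides: the adapter will rise 26 mm above the rim between the fingers.
- bucket_slot (a point): Centre of the access slot, at the bucket's underside (same point as its origin). The slot goes right through the floor, 45 mm along the bucket's long side (x) by 18 mm (y), and is hidden from above. The bucket is the same after a half turn.
- adapter: Loose grey plastic block, 85.5 mm (its x) by 45.5 (its y) by 48 high, eight tube holes in its top, 0.14 kg; origin at the centre of its underside. It starts on the bucket's floor, parallel to it, top 2 mm below the rim, 1.25 mm clear of the walls. With the bucket home on the stand its underside is 58 mm above the bench, its top 26 mm above the rim, and it lifts straight out without catching.
- stand: Fixed push-out stand: black base 130 mm (its x) by 84 (its y) by 20 high with an upright flat steel blade in its middle; origin at the centre of the base's underside. The blade runs along x. The bucket is home when its underside rests flat on the base, 20 mm above the bench, its long side along the stand's x (either way round).
- blade_top (a point): Centre of the blade's top, 58 mm above the bench, 38 above the base. The blade is 40 mm (stand's x) by 13 mm (y), its top 4 mm stepped in to 36 by 9 mm: 2.5 mm to spare all round in the bucket's slot.
- tray: Fixed low tray of steel sheet, 130 mm (its x) by 190 mm (its y), rim 18 mm high, walls and floor 4 mm thick; origin at the centre of its underside. The round holder stands in the half towards its +y; the half towards -y is free (its middle is 45 mm from the tray's centre).
- tray_in (a point): Centre of the tray's inner floor, 4 mm above the tray's origin, axes as the tray's.
- round_holder: Bystander in the tray: loose round white plastic holder, 42 mm diameter, 48 mm high; origin at the centre of its underside.
- mouse: Bystander: loose black computer mouse, 100 by 58 by 32 mm; origin at the centre of its underside.
- jar: Bystander: loose clear jar with white lid, 56 mm diameter, 65 mm high; origin at the centre of its underside.
- bottle: Bystander: loose amber bottle, 64 mm diameter, 115 mm high; origin at the centre of its underside.
- tip_box: Bystander: loose closed blue pipette-tip box, 84 by 122 by 58 mm; origin at the centre of its underside.
- timer: Bystander: loose flat grey timer, 60 by 70 by 24 mm; origin at the centre of its underside.
- tube_rack: Bystander: loose white rack with four holes, 200 by 64 by 50 mm; origin at the centre of its underside.
- pipette: Bystander: loose pipette lying along its x, 244 mm long, 26 mm high; origin on the bench under about its middle.
Things that resemble listed ones, but are neither listed nor needed, are in the scene too. What is shaped like the bucket but yellow is not meant.

How it is judged:
By the outcome, as a careful person would: the job done as asked, in the order asked, and still so for the second after the job is handed in, with the robot touching nothing.
It also fails if it takes over 67 s, if anything falls off the work surface, if the arm or the gripper's body presses on something with over 40 N, if the wrist force passes 120 N, or if a joint passes its speed limit or range.

ROBOT

A 7-joint arm with a two-finger parallel gripper is mounted at the origin on the work surface. World frame = base frame: x ahead of the robot, y to its left, z up, the work surface at z = 0. Lengths are in mm, angles in rad, forces in N, time in s.
With the tool pointing down it reaches from about 400 to 875 mm from the base axis. Payload 4.4 kg.
Tool frame: the origin (TCP) lies midway between the tips of the shut fingers; the grasp point (between the pads) lies 19 mm behind it; z points along the fingers, y is the line along which they close (so a half turn about z gives the same grasp; the last joint's range is limited). The gripper opens to 85 mm and grips with 20 to 120 N. Pads are 22 mm wide; open, the fingers measure 114 mm over their backs; the gripper's body (76 mm by 85 mm) begins 54 mm behind the grasp point. The pads swing forward as they close: fully open they stand 13 mm farther back than shut.
Start: joints at [1.165, 0.628, 0.038, 1.517, -0.027, 0.996, -0.02], TCP at [216.672, -612.839, 231.313] pointing down, gripper open.
Joint ranges: [-3.06, 3.06], [-0.37, 2.12], [-1.25, 1.32], [0.18, 2.47], [-1.1, 4.24], [0.23, 1.98], [-2.94, 2.94]. Speed limits (rad/s): [2.57, 2.57, 3.14, 3.14, 3.14, 3.14, 3.14].

INTERFACE

Orientations are given as [roll, pitch, yaw] about the fixed x, y, z axes, in that order (R = Rz(yaw) Ry(pitch) Rx(roll)).
In Python, from cell import read_state, get_image, finish_job gives the robot as it stands.
- The arm moves only by the tool send_rows, never from a script. Its argument "series" is a list of rows, each an object of numbers: "ax", "ay", "az": the turn, a rotation vector about the tool's x, y, z in rad; "dx", "dy", "dz": the shift along the tool's x, y, z in cm; "hand": the closure, from 0 (fully open) to 1 (shut). In form: [{"ax": .., "ay": .., "az": .., "dx": .., "dy": .., "dz": .., "hand": ..}, ...]. A call has 1 to 10 rows; each row is the pose to reach, as a shift and turn from the pose commanded when the call began, along the tool's axes at that moment; what a row does not reach only later rows make up. A row lasts 1/10 s, in which the tool goes at most 50 mm and 8.59 degrees, less where a joint would pass 70% of its speed; a pose out of reach is approached as far as the arm can. A call with a gripper value outside its range is refused whole. The fingers move at their own pace and stop on an object; the grip force is fixed at half the most. Time passes only in rows, so rows that repeat a pose let the fingers close. It gives the time, the measured TCP pose, the force, the opening and the grip force at its end, in the units of the state.
- read_state(): the state, without advancing time (a new reading comes with each control period).
- get_image(name): name is "scene" or "top"; returns a dict with "pixels" (420x560x3 uint8, red, green, blue), "mtx" (3x3 intrinsics, pixels), "R" (3x3) and "t" (3): a world point X has camera coordinates R X + t. Camera axes: x right, y down, z forward; pixel columns grow to the right and rows downward; lengths in mm; the calibration is good to about 2 mm. A picture is of the moment at which its call begins. There is no depth.
- finish_job(): hands the job in; it is judged then, once.
The state is a dict: "clock": time; "qpos": joint angles; "qd": joint speeds; "tau": joint torques, N m; "eef_pos": TCP position; "tool_rot": TCP orientation; "force": force on the tool from outside, world axes, zero at the start; "torque": the same for the moment, N m; "width": finger opening in mm; "gripper_force": force on a finger pad.
Only numpy, scipy, OpenCV 4.12 (cv2) and the standard library are available. Lean on these libraries where they do the work, as an engineer would, in place of code of your own. Each camera call takes 0.05 s, during which the arm holds its last target. There are 200 camera calls.

## Working session

There is one attempt and no reset: what is moved stays moved. The work goes in short steps, Python scripts to look and compute and a tool call to move; the robot and the scene stay as the last step left them, time stands still between calls to the robot, and variables do not carry over. Pictures are saved under pics/ and viewed, at most 10 in all, crops included, and the job is handed in when it is done.

Besides the shell and the picture viewer there is one more tool, called in YAML: its name, and indented under it one key for each argument. send_rows: Moves the arm, as the interface text tells. Its arguments: {"type":"object","properties":{"series":{"type":"array","items":{"type":"object","properties":{"ax":{"type":"number"},"ay":{"type":"number"},"az":{"type":"number"},"dx":{"type":"number"},"dy":{"type":"number"},"dz":{"type":"number"},"hand":{"type":"number"}}}}},"required":["series"]}

```bash
mkdir -p pics; ls
cat > h.py <<'E'
import numpy as np, cv2
from cell import read_state, get_image, finish_job
def grab(name,fn=None):
    im=get_image(name)
    if fn: cv2.imwrite('pics/'+fn,cv2.cvtColor(im['pixels'],cv2.COLOR_RGB2BGR))
    return im
def ray(im,uv,z):
    K=np.array(im['mtx']);R=np.array(im['R']);t=np.array(im['t']).ravel()
    uv=np.atleast_2d(uv).astype(float)
    d=(R.T@np.linalg.inv(K)@np.c_[uv,np.ones(len(uv))].T).T
    c=-R.T@t
    return c+d*((z-c[2])/d[:,2])[:,None]
def proj(im,X):
    K=np.array(im['mtx']);R=np.array(im['R']);t=np.array(im['t']).ravel()
    p=(K@(R@np.atleast_2d(X).T+t[:,None])).T
    return p[:,:2]/p[:,2:]
E
python3 - <<'E'
from h import *
a=grab('scene','scene0.png');b=grab('top','top0.png')
for i in(a,b):print(np.round(-np.array(i['R']).T@np.array(i['t']).ravel()),i['mtx'][0][0])
s=read_state();print(s)
np.set_printoptions(suppress=True)
print(ray(b,[[0,0],[559,0],[559,419],[0,419]],0).round())
E
```

```text
pics
[1150.  852.  725.] 401.88390534128547
[ 394.   14. 1499.] 512.8308532558764
{'clock': 0.1, 'qpos': array([ 1.16521274,  0.62923857,  0.03845069,  1.5182617 , -0.02700752,
        0.99628921, -0.02001489]), 'qd': array([ 1.48022158e-05, -6.72417278e-04,  9.63881011e-04, -8.34112377e-04,
       -7.62039818e-04, -7.02674213e-04,  2.88336276e-04]), 'tau': array([ 3.02230801e-03, -5.64531362e+01,  1.23025585e+00, -1.93970954e+01,
        1.12095513e-02,  5.52463287e-03,  3.93177356e-05]), 'eef_pos': array([ 216.47812711, -612.3075852 ,  230.49292751]), 'tool_rot': array([-3.13991389e+00,  1.30633635e-05,  3.39759967e-01]), 'force': array([-1.13207379,  0.63112527,  0.60625561]), 'torque': array([0.006522  , 0.01269465, 0.00816484]), 'gripper_force': 0.0, 'width': 85.32619187421383}
[[1178.  889.    0.]
 [1235. -822.    0.]
 [ -17. -789.    0.]
 [ -52.  790.    0.]]
```

View pics/top0.png

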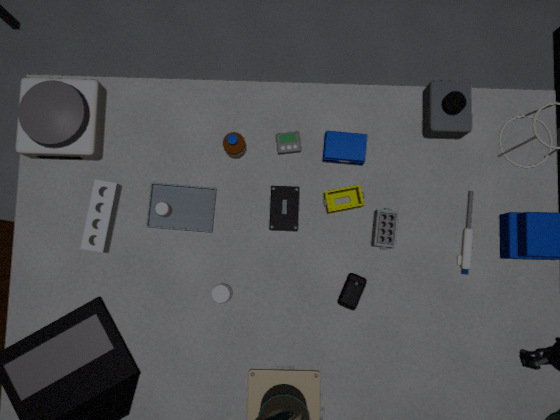

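View pics/scene0.png

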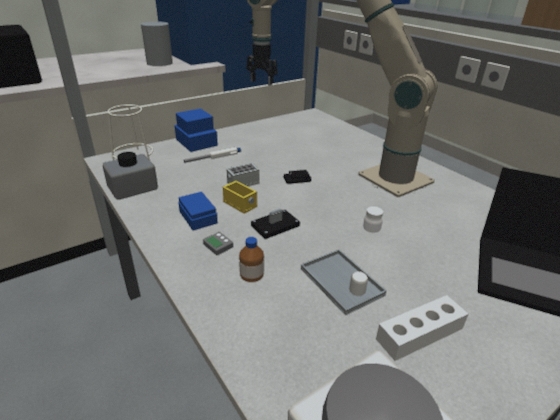

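Candidates for the bucket, in the top view: the grey block with eight holes at (385,228), which fits the description, and the yellow one at (344,199), which is excluded. The stand is at (284,208) and the tray at (182,208), with its holder at (163,209). I'll check the choice in one close crop.

Run:
```python
from h import *
b=grab('top');p=cv2.cvtColor(b['pixels'],cv2.COLOR_RGB2BGR)
c=np.hstack([cv2.resize(p[200:256,355:420],None,fx=6,fy=6,interpolation=2),cv2.resize(p[180:236,255:315],None,fx=6,fy=6,interpolation=2)])
cv2.imwrite('pics/crop1.png',c)
hsv=cv2.cvtColor(p,cv2.COLOR_BGR2HSV)
g=cv2.cvtColor(p,cv2.COLOR_BGR2GRAY)
print(g[228,360:412]);print(g[195:262,385]);print(g[208,262:306])
print(g[208,140:225]); print(g[175:240,195])
# stand base: dark
m=np.zeros_like(g);m[175:240,260:310]=(g[175:240,260:310]<75)*255
m=cv2.morphologyEx(m,cv2.MORPH_CLOSE,np.ones((9,9)))
k=max(cv2.findContours(m,0,2)[0],key=cv2.contourArea);r=cv2.minAreaRect(k);print(r,ray(b,[r[0]],20),ray(b,cv2.boxPoints(r),20).round())
```

```text
[104 104 104 102 100 102 104 104 104 106 105 102  72  37  35  56  87  85
  68  84  76  71  65  74  81  84  83  82  80  78  75  81  84  81  78  81
  94  97 102 104 104 106 107 107 105 102 105 103 100 103 102 105]
[103 102 102 104 102 102 105 102 101 103 103 107  99  77  78  98  98  83
  74  60  28  17  22  33  59  81  75  57  46  34  51  68  83  84  82  69
  61  71  82  86  82  83  84  75  77  80  81  79  70  97  91  83  82  84
  87 104 107 104 102 101 102 103 104 105 103 100 101]
[ 99 100 103 102 101 104 104  87  27  27  23  23  27  24  24  28  29  23
  25  31  62  82  84  85  70  18  27  21  26  25  24  22  19  23  19  22
  51  90 103 106 104 104 102 102]
[100 103 106 103 106 104 105 101  87  60  60  84  83  85  85 107 125 122
 123 124 124 124 122 126 123 124 124 114  77  53  50  55  75  84  84  83
  84  84  82  82  83  83  81  83  81  84  84  81  85  83  84  83  84  81
  84  84  82  84  83  85  83  83  82  84  83  79  84  81  82  82  79  81
  80  75  66  96 105 103 103 104 104 101  99 102 104]
[105 107 105 105 105 107 106 105 105 108 100  87  70  73  86  85  85  85
  85  84  83  84  85  85  85  82  82  83  85  81  84  84  84  84  82  83
  82  83  80  84  84  82  85  83  82  86  83  84  83  83  87  84  83  83
  86  89  88 101 106 105 107 106 105 103 104]
((284.14385986328125, 208.0476531982422), (29.266273498535156, 45.12751007080078), 2.385944128036499) [[563.41603965   9.34930481  20.        ]] [[498.  53.  20.]
 [630.  51.  20.]
 [629. -34.  20.]
 [497. -32.  20.]]
```

View pics/crop1.png

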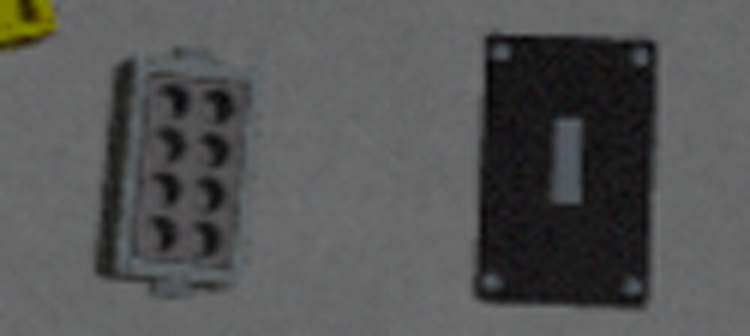

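The crop confirms the grey bucket, with a stub at each end and the eight-hole adapter inside. Its rim corners are at crop (133,58), (258,68), (240,282) and (118,272). The blade top is near crop (569,161).

```bash
cat >> h.py <<'E'
def goal(pos,yaw,s=None):
    """shift (cm) and az in tool frame from current pose to world TCP pos, yaw (tool down)"""
    from scipy.spatial.transform import Rotation as Ro
    s=s or read_state();R0=Ro.from_euler('xyz',s['tool_rot']);R1=Ro.from_euler('xyz',[np.pi,0,yaw])
    return (R0.inv().apply(np.array(pos)-s['eef_pos'])/10).round(2),(R0.inv()*R1).as_rotvec().round(3)
def avg(name,n=6):
    im=get_image(name);im['pixels']=np.mean([im['pixels']]+[get_image(name)['pixels'] for _ in range(n-1)],0)
    return im
E
python3 - <<'E'
from h import *
np.set_printoptions(suppress=True,precision=2)
b=avg('top',3)
c=np.array([[133,58],[258,68],[240,282],[118,272]])/6+[355,200]-.5
W=ray(b,c,60);print('rim',W,W.mean(0))
v=(W[0]+W[1]-W[2]-W[3])/2;yb=np.arctan2(v[1],v[0]);print('yaw',yb,np.linalg.norm(v))
g=b['pixels'].mean(2)
# adapter pinkish: R-B
d=b['pixels'][...,0]-b['pixels'][...,2]
m=np.zeros(g.shape,np.uint8);m[205:252,366:402]=((d[205:252,366:402]>np.median(d)+2))*255
print(np.median(d),d[228,368:402].round())
r_=(255+(np.array([[555,118],[583,118],[583,205],[553,205]])-[390,0])/6*[1,1])
bl=np.array([[555,118],[583,118],[583,205],[553,205]])-[390,0];bl=bl/6+[255,180]-.5
print('blade',ray(b,bl,58),ray(b,bl,58).mean(0))
# tray via gray mask 
t=np.zeros(g.shape,np.uint8);t[175:242,138:226]=(abs(g[175:242,138:226]-103)>9)*255
k=max(cv2.findContours(t,0,2)[0],key=cv2.contourArea);r=cv2.minAreaRect(k);print('tray',r,ray(b,cv2.boxPoints(r),18))
h=np.zeros(g.shape,np.uint8);h[195:225,150:180]=(g[195:225,150:180]>112)*255
k=max(cv2.findContours(h,0,2)[0],key=cv2.contourArea);print('holder',ray(b,[cv2.minEnclosingCircle(k)[0]],48),cv2.minEnclosingCircle(k)[1])
print(read_state()['eef_pos'],goal([*W.mean(0)[:2],180],yb))
E
```

```text
rim [[ 562.85 -252.41   60.  ]
 [ 559.73 -311.57   60.  ]
 [ 458.59 -303.61   60.  ]
 [ 461.76 -246.27   60.  ]] [ 510.73 -278.46   60.  ]
yaw -0.06955282417077908 101.36072521014587
-1.6666666666666714 [-2. -1. -2. -2. -0.  0.  3. -1. -6. -5.  0.  0.  0. -0. -2.  1.  0.  1.
 -1.  0.  0. -0. -1. -0. -1. -1.  0. -3. -7. -2. -3. -2. -3. -1.]
blade [[584.2   16.22  58.  ]
 [584.57   3.01  58.  ]
 [543.29   1.92  58.  ]
 [542.9   16.04  58.  ]] [563.74   9.3   58.  ]
tray ((181.19656372070312, 207.1414031982422), (67.68207550048828, 45.59196853637695), 4.763641834259033) [[497.5  407.46  18.  ]
 [630.25 403.51  18.  ]
 [619.24 207.    18.  ]
 [486.48 212.68  18.  ]]
holder [[550.6  358.69  48.  ]] 6.044486999511719
[ 216.6  -612.65  230.99] (array([ 38.87, -21.7 ,   5.11]), array([-0.  ,  0.  ,  0.41]))
```

send_rows:
  series:
    - {"dx":3.9,"dy":-2.2,"dz":0.5,"az":0.04,"hand":0}
    - {"dx":38.9,"dy":-21.7,"dz":5.1,"az":0.41,"hand":0}
    - {"dx":38.9,"dy":-21.7,"dz":5.1,"az":0.41,"hand":0}
    - {"dx":38.9,"dy":-21.7,"dz":5.1,"az":0.41,"hand":0}
    - {"dx":38.9,"dy":-21.7,"dz":5.1,"az":0.41,"hand":0}
    - {"dx":38.9,"dy":-21.7,"dz":5.1,"az":0.41,"hand":0}
    - {"dx":38.9,"dy":-21.7,"dz":5.1,"az":0.41,"hand":0}
    - {"dx":38.9,"dy":-21.7,"dz":5.1,"az":0.41,"hand":0}
    - {"dx":38.9,"dy":-21.7,"dz":5.1,"az":0.41,"hand":0}
    - {"dx":38.9,"dy":-21.7,"dz":5.1,"az":0.41,"hand":0}

```text
invalid input at $.series[0]: expected keys ax, ay, az, dx, dy, dz, hand
```

send_rows:
  series:
    - {"ax":0,"ay":0,"dx":3.9,"dy":-2.2,"dz":0.5,"az":0.04,"hand":0}
    - {"ax":0,"ay":0,"dx":38.9,"dy":-21.7,"dz":5.1,"az":0.41,"hand":0}
    - {"ax":0,"ay":0,"dx":38.9,"dy":-21.7,"dz":5.1,"az":0.41,"hand":0}
    - {"ax":0,"ay":0,"dx":38.9,"dy":-21.7,"dz":5.1,"az":0.41,"hand":0}
    - {"ax":0,"ay":0,"dx":38.9,"dy":-21.7,"dz":5.1,"az":0.41,"hand":0}
    - {"ax":0,"ay":0,"dx":38.9,"dy":-21.7,"dz":5.1,"az":0.41,"hand":0}
    - {"ax":0,"ay":0,"dx":38.9,"dy":-21.7,"dz":5.1,"az":0.41,"hand":0}
    - {"ax":0,"ay":0,"dx":38.9,"dy":-21.7,"dz":5.1,"az":0.41,"hand":0}
    - {"ax":0,"ay":0,"dx":38.9,"dy":-21.7,"dz":5.1,"az":0.41,"hand":0}
    - {"ax":0,"ay":0,"dx":38.9,"dy":-21.7,"dz":5.1,"az":0.41,"hand":0}

```text
clock: 1.3
eef_pos: [516.7, -269.9, 179.4]
tool_rot: [-3.136, -0.002, -0.058]
force: [0.4, -0.3, -1.0]
width: 85.1
gripper_force: 0.0
```

send_rows:
  series:
    - {"ax":0,"ay":0,"az":0,"dx":0,"dy":0,"dz":0,"hand":0}
    - {"ax":0,"ay":0,"az":0,"dx":0,"dy":0,"dz":0,"hand":0}
    - {"ax":0,"ay":0,"az":0,"dx":0,"dy":0,"dz":0,"hand":0}
    - {"ax":0,"ay":0,"az":0,"dx":0,"dy":0,"dz":0,"hand":0}

```text
clock: 1.7
eef_pos: [510.1, -280.2, 180.6]
tool_rot: [3.141, -0.0, -0.073]
force: [-0.3, -0.4, -0.3]
width: 85.2
gripper_force: 0.0
```

Run:
```python
from h import *
b=grab('top');a=grab('scene')
s=read_state();print(s['eef_pos'],s['tool_rot'],goal([510.7,-278.5,180],-.0696),goal([510.7,-278.5,26],-.0696))
P=cv2.cvtColor(b['pixels'],cv2.COLOR_RGB2BGR);Q=cv2.cvtColor(a['pixels'],cv2.COLOR_RGB2BGR)
cv2.imwrite('pics/c2.png',np.hstack([cv2.resize(P[185:270,340:430],(400,378)),cv2.resize(Q[135:220,195:285],(400,378))]))
```

```text
[ 510.47998664 -279.66418839  180.52368307] [ 3.14130181e+00 -1.72898758e-04 -7.21962758e-02] (array([ 0.01, -0.12,  0.05]), array([ 0.   , -0.   , -0.003])) (array([ 1.000e-02, -1.200e-01,  1.545e+01]), array([ 0.   , -0.   , -0.003]))
```

View pics/c2.png

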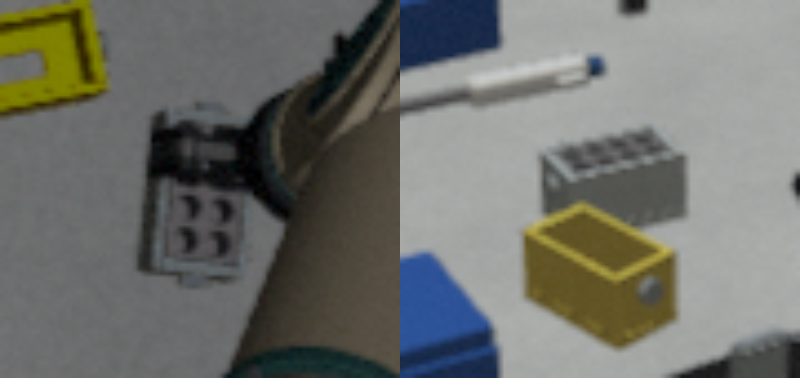

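The gripper straddles the bucket at crop (200,155), shifted by parallax, and the yaw matches. Descending.

send_rows:
  series:
    - {"ax":0,"ay":0,"az":0,"dx":0,"dy":-0.1,"dz":2,"hand":0}
    - {"ax":0,"ay":0,"az":0,"dx":0,"dy":-0.1,"dz":6,"hand":0}
    - {"ax":0,"ay":0,"az":0,"dx":0,"dy":-0.1,"dz":10,"hand":0}
    - {"ax":0,"ay":0,"az":0,"dx":0,"dy":-0.1,"dz":13,"hand":0}
    - {"ax":0,"ay":0,"az":0,"dx":0,"dy":-0.1,"dz":14.7,"hand":0}
    - {"ax":0,"ay":0,"az":0,"dx":0,"dy":-0.1,"dz":15.4,"hand":0}
    - {"ax":0,"ay":0,"az":0,"dx":0,"dy":-0.1,"dz":15.4,"hand":0}
    - {"ax":0,"ay":0,"az":0,"dx":0,"dy":-0.1,"dz":15.4,"hand":0.1}
    - {"ax":0,"ay":0,"az":0,"dx":0,"dy":-0.1,"dz":15.4,"hand":0.2}
    - {"ax":0,"ay":0,"az":0,"dx":0,"dy":-0.1,"dz":15.4,"hand":0.25}

```text
clock: 2.8
eef_pos: [511.9, -278.0, 27.4]
tool_rot: [3.141, -0.002, -0.07]
force: [0.5, 0.1, -0.1]
width: 64.4
gripper_force: 0.0
```

send_rows:
  series:
    - {"ax":0,"ay":0,"az":0,"dx":0,"dy":0,"dz":0,"hand":0.3}
    - {"ax":0,"ay":0,"az":0,"dx":0,"dy":0,"dz":0,"hand":0.35}
    - {"ax":0,"ay":0,"az":0,"dx":0,"dy":0,"dz":0,"hand":0.5}
    - {"ax":0,"ay":0,"az":0,"dx":0,"dy":0,"dz":0,"hand":1}
    - {"ax":0,"ay":0,"az":0,"dx":0,"dy":0,"dz":0,"hand":1}
    - {"ax":0,"ay":0,"az":0,"dx":0,"dy":0,"dz":0,"hand":1}
    - {"ax":0,"ay":0,"az":0,"dx":0,"dy":0,"dz":0,"hand":1}
    - {"ax":0,"ay":0,"az":0,"dx":0,"dy":0,"dz":0,"hand":1}

```text
clock: 3.6
eef_pos: [511.8, -277.2, 27.7]
tool_rot: [-3.141, -0.001, -0.07]
force: [-0.5, 2.3, 10.0]
width: 59.1
gripper_force: 65.2
```

send_rows:
  series:
    - {"ax":0,"ay":0,"az":0,"dx":0,"dy":0,"dz":-0.5,"hand":1}
    - {"ax":0,"ay":0,"az":0,"dx":0,"dy":0,"dz":-2,"hand":1}
    - {"ax":0,"ay":0,"az":0,"dx":0,"dy":0,"dz":-4.5,"hand":1}
    - {"ax":0,"ay":0,"az":0,"dx":0,"dy":0,"dz":-7,"hand":1}
    - {"ax":0,"ay":0,"az":0,"dx":0,"dy":0,"dz":-9,"hand":1}
    - {"ax":0,"ay":0,"az":0,"dx":0,"dy":0,"dz":-10,"hand":1}
    - {"ax":0,"ay":0,"az":0,"dx":0,"dy":0,"dz":-10,"hand":1}
    - {"ax":0,"ay":0,"az":0,"dx":0,"dy":0,"dz":-10,"hand":1}

```text
clock: 4.4
eef_pos: [510.6, -277.2, 125.8]
tool_rot: [-3.141, 0.001, -0.07]
force: [-0.5, 0.9, -5.4]
width: 59.4
gripper_force: 66.4
```

Run:
```python
from h import *
s=read_state();print(s['eef_pos'],s['tool_rot'],s['force'],s['torque'],goal([563.5,9.3,128],-.015))
```

```text
[ 510.57496289 -277.24999572  125.80648884] [-3.14109881e+00  1.11424099e-03 -7.01245984e-02] [-0.45655825  0.86136016 -5.44452417] [-0.02665291  0.03495848 -0.02788974] (array([  3.27, -28.96,  -0.21]), array([-0.001,  0.001, -0.055]))
```

send_rows:
  series:
    - {"ax":0,"ay":0,"az":0,"dx":0.1,"dy":-1,"dz":0,"hand":1}
    - {"ax":0,"ay":0,"az":-0.01,"dx":0.4,"dy":-4,"dz":-0.2,"hand":1}
    - {"ax":0,"ay":0,"az":-0.02,"dx":0.9,"dy":-8,"dz":-0.2,"hand":1}
    - {"ax":0,"ay":0,"az":-0.03,"dx":1.4,"dy":-12.5,"dz":-0.2,"hand":1}
    - {"ax":0,"ay":0,"az":-0.04,"dx":1.9,"dy":-17,"dz":-0.2,"hand":1}
    - {"ax":0,"ay":0,"az":-0.05,"dx":2.5,"dy":-22,"dz":-0.2,"hand":1}
    - {"ax":0,"ay":0,"az":-0.055,"dx":3,"dy":-26,"dz":-0.2,"hand":1}
    - {"ax":0,"ay":0,"az":-0.055,"dx":3.3,"dy":-28.3,"dz":-0.2,"hand":1}
    - {"ax":0,"ay":0,"az":-0.055,"dx":3.3,"dy":-29,"dz":-0.2,"hand":1}
    - {"ax":0,"ay":0,"az":-0.055,"dx":3.3,"dy":-29,"dz":-0.2,"hand":1}

```text
clock: 5.4
eef_pos: [563.5, 11.4, 127.3]
tool_rot: [-3.141, 0.002, -0.012]
force: [-0.6, -0.7, -5.6]
width: 58.8
gripper_force: 66.5
```

send_rows:
  series:
    - {"ax":0,"ay":0,"az":0,"dx":0,"dy":0,"dz":0,"hand":1}
    - {"ax":0,"ay":0,"az":0,"dx":0,"dy":0,"dz":0,"hand":1}
    - {"ax":0,"ay":0,"az":0,"dx":0,"dy":0,"dz":0,"hand":1}

```text
clock: 5.7
eef_pos: [564.2, 7.6, 128.3]
tool_rot: [3.141, 0.0, -0.018]
force: [0.2, -0.9, -6.4]
width: 58.7
gripper_force: 66.5
```

Run:
```python
from h import *
b=grab('top');a=grab('scene')
s=read_state();print(s['eef_pos'],s['tool_rot'],s['force'],goal([563.5,9.3,128],-.015))
P=cv2.cvtColor(b['pixels'],cv2.COLOR_RGB2BGR);Q=cv2.cvtColor(a['pixels'],cv2.COLOR_RGB2BGR)
cv2.imwrite('pics/c3.png',np.hstack([cv2.resize(P[173:243,249:319],(420,420),interpolation=2),cv2.resize(Q[170:240,240:303],(378,420),interpolation=2)]))
```

```text
[564.39594776   8.27281548 128.36692424] [ 3.14133588e+00 -4.41975499e-05 -1.69667532e-02] [-0.49094668 -0.42493288 -4.82264885] (array([-0.09, -0.1 ,  0.04]), array([ 0.   , -0.   , -0.002]))
```

View pics/c3.png

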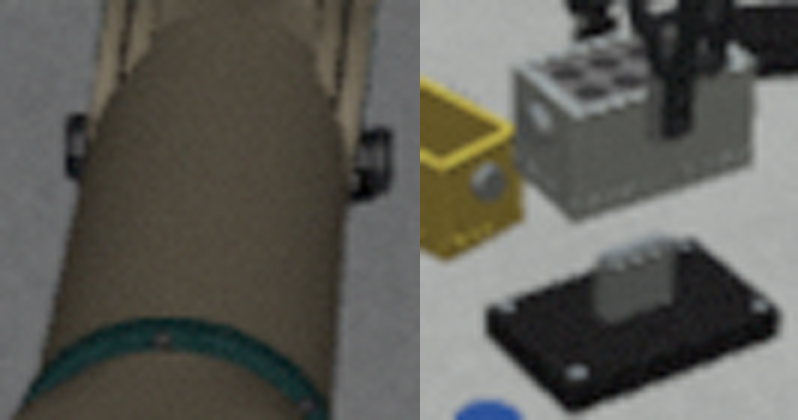

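The top view is blocked by the arm. The scene view shows the bucket about level above the blade, with the bucket's right edge at x≈752, its left edge at x≈515 and the blade at x≈597–675 in the crop. I'll measure those edges in the one scene view.

Run:
```python
from h import *
np.set_printoptions(suppress=True,precision=2,linewidth=180)
a=avg('scene',5);g=a['pixels'].mean(2)
s=read_state();p=s['eef_pos'];yw=s['tool_rot'][2];print(p,yw)
def edge(r,c0,c1):
    d=np.abs(np.diff(cv2.GaussianBlur(g[r:r+1],(3,1),0)[0,c0:c1+1]));d[d<.5*d.max()]=0
    return c0+.5+(d*np.arange(len(d))).sum()/d.sum()
def crn(c,yaw,x,y,z): 
    return [c[0]+x*np.cos(yaw)-y*np.sin(yaw),c[1]+x*np.sin(yaw)+y*np.cos(yaw),z]
def pline(c,yaw,x,y,z0,z1,r):
    A,B=proj(a,[crn(c,yaw,x,y,z0),crn(c,yaw,x,y,z1)]);return A[0]+(r-A[1])/(B[1]-A[1])*(B[0]-A[0])
zb=p[2]-27.5
R=range(184,195);o=np.array([edge(r,290,300) for r in R]);q=np.array([pline(p,yw,-52,30,zb,zb+60,r) for r in R]);print('bucket right obs-pred',o-q)
R=range(184,191);o=np.array([edge(r,251,260) for r in R]);q=np.array([pline(p,yw,52,-30,zb,zb+60,r) for r in R]);print('bucket left',o-q)
S=[563.5,9.35]
R=range(213,221);
for n,x,y,c0,c1 in(('bl right',-20,6.5,278,287),('bl left',20,-6.5,265,274)):
    o=np.array([edge(r,c0,c1) for r in R]);q=np.array([pline(S,-.015,x,y,20,54,r) for r in R]);print(n,o-q)
# near bottom edge rows of bucket, base: column scans
def vedge(c,r0,r1,last=True):
    d=np.abs(np.diff(g[r0:r1+1,c]));d[d<.5*d.max()]=0;return r0+.5+(d*np.arange(len(d))).sum()/d.sum()
for c in(272,278,284,290):
    A,B=proj(a,[crn(p,yw,52,30,zb),crn(p,yw,-52,30,zb)]);print('bbot',c,vedge(c,194,210)-(A[1]+(c-A[0])/(B[0]-A[0])*(B[1]-A[1])))
for c in(272,280,288,294):
    A,B=proj(a,[crn(S,-.015,65,42,0),crn(S,-.015,-65,42,0)]);print('base',c,vedge(c,224,242)-(A[1]+(c-A[0])/(B[0]-A[0])*(B[1]-A[1])))
e=proj(a,[[p[0],p[1],60],[p[0]+1,p[1],60],[p[0],p[1]+1,60],[p[0],p[1],61]]);print('px/mm x,y,z',e[1:]-e[0])
```

```text
[564.46   9.24 128.37] -0.015446620424478974
bucket right obs-pred [-0.18 -0.16 -0.14 -0.13 -0.1  -0.04  0.01 -0.29 -0.27 -0.22 -0.18]
bucket left [ 2.01  1.43  0.2   0.19  0.72  1.12 -0.24]
bl right [0.45 0.13 0.13 0.15 0.15 0.16 0.21 0.21]
bl left [ 0.64  0.11 -1.26 -1.11  0.3   0.27  0.26  0.3 ]
bbot 272 0.5055206028775103
bbot 278 2.121374375490717
bbot 284 4.501877122913584
bbot 290 0.5851615086548918
base 272 0.8229694778935368
base 280 0.8487668813106382
base 288 0.8654414200106828
base 294 0.7163057582419583
px/mm x,y,z [[-0.27  0.1 ]
 [ 0.18  0.15]
 [ 0.01 -0.28]]
```

send_rows:
  series:
    - {"ax":0,"ay":0,"az":0,"dx":-0.05,"dy":-0.13,"dz":0.5,"hand":1}
    - {"ax":0,"ay":0,"az":0,"dx":-0.05,"dy":-0.13,"dz":1.5,"hand":1}
    - {"ax":0,"ay":0,"az":0,"dx":-0.05,"dy":-0.13,"dz":2.7,"hand":1}
    - {"ax":0,"ay":0,"az":0,"dx":-0.05,"dy":-0.13,"dz":3.5,"hand":1}
    - {"ax":0,"ay":0,"az":0,"dx":-0.05,"dy":-0.13,"dz":3.7,"hand":1}
    - {"ax":0,"ay":0,"az":0,"dx":-0.05,"dy":-0.13,"dz":3.8,"hand":1}
    - {"ax":0,"ay":0,"az":0,"dx":-0.05,"dy":-0.13,"dz":3.8,"hand":1}
    - {"ax":0,"ay":0,"az":0,"dx":-0.05,"dy":-0.13,"dz":3.8,"hand":1}

```text
clock: 6.85
eef_pos: [564.3, 10.6, 90.7]
tool_rot: [-3.142, -0.001, -0.015]
force: [0.7, -0.5, -4.9]
width: 59.0
gripper_force: 66.5
```

send_rows:
  series:
    - {"ax":0,"ay":0,"az":0,"dx":0,"dy":0,"dz":0.2,"hand":1}
    - {"ax":0,"ay":0,"az":0,"dx":0,"dy":0,"dz":0.4,"hand":1}
    - {"ax":0,"ay":0,"az":0,"dx":0,"dy":0,"dz":0.6,"hand":1}
    - {"ax":0,"ay":0,"az":0,"dx":0,"dy":0,"dz":0.7,"hand":1}
    - {"ax":0,"ay":0,"az":0,"dx":0,"dy":0,"dz":0.8,"hand":1}
    - {"ax":0,"ay":0,"az":0,"dx":0,"dy":0,"dz":0.8,"hand":1}

```text
clock: 7.45
eef_pos: [563.9, 10.7, 82.2]
tool_rot: [3.142, 0.0, -0.015]
force: [-0.2, 0.0, -6.0]
width: 59.1
gripper_force: 66.5
```

send_rows:
  series:
    - {"ax":0,"ay":0,"az":0,"dx":0,"dy":0,"dz":0.2,"hand":1}
    - {"ax":0,"ay":0,"az":0,"dx":0,"dy":0,"dz":0.4,"hand":1}
    - {"ax":0,"ay":0,"az":0,"dx":0,"dy":0,"dz":0.6,"hand":1}
    - {"ax":0,"ay":0,"az":0,"dx":0,"dy":0,"dz":0.8,"hand":1}
    - {"ax":0,"ay":0,"az":0,"dx":0,"dy":0,"dz":1.0,"hand":1}
    - {"ax":0,"ay":0,"az":0,"dx":0,"dy":0,"dz":1.0,"hand":1}

```text
clock: 8.05
eef_pos: [564.1, 11.1, 72.1]
tool_rot: [-3.141, -0.0, -0.015]
force: [0.2, 1.6, -5.2]
width: 59.0
gripper_force: 66.7
```

send_rows:
  series:
    - {"ax":0,"ay":0,"az":0,"dx":0,"dy":0,"dz":0.3,"hand":1}
    - {"ax":0,"ay":0,"az":0,"dx":0,"dy":0,"dz":0.6,"hand":1}
    - {"ax":0,"ay":0,"az":0,"dx":0,"dy":0,"dz":0.9,"hand":1}
    - {"ax":0,"ay":0,"az":0,"dx":0,"dy":0,"dz":1.2,"hand":1}
    - {"ax":0,"ay":0,"az":0,"dx":0,"dy":0,"dz":1.5,"hand":1}
    - {"ax":0,"ay":0,"az":0,"dx":0,"dy":0,"dz":1.7,"hand":1}
    - {"ax":0,"ay":0,"az":0,"dx":0,"dy":0,"dz":1.9,"hand":1}
    - {"ax":0,"ay":0,"az":0,"dx":0,"dy":0,"dz":1.9,"hand":1}

```text
clock: 8.85
eef_pos: [564.0, 11.0, 53.0]
tool_rot: [-3.141, 0.0, -0.015]
force: [0.8, 4.5, -6.2]
width: 59.1
gripper_force: 66.7
```

send_rows:
  series:
    - {"ax":0,"ay":0,"az":0,"dx":0,"dy":-0.05,"dz":0.1,"hand":1}
    - {"ax":0,"ay":0,"az":0,"dx":0,"dy":-0.05,"dz":0.2,"hand":1}
    - {"ax":0,"ay":0,"az":0,"dx":0,"dy":-0.05,"dz":0.3,"hand":1}
    - {"ax":0,"ay":0,"az":0,"dx":0,"dy":-0.05,"dz":0.4,"hand":1}
    - {"ax":0,"ay":0,"az":0,"dx":0,"dy":-0.05,"dz":0.5,"hand":1}
    - {"ax":0,"ay":0,"az":0,"dx":0,"dy":-0.05,"dz":0.5,"hand":1}

```text
clock: 9.45
eef_pos: [564.0, 11.1, 48.2]
tool_rot: [3.141, -0.0, -0.015]
force: [1.3, 2.3, -3.5]
width: 59.2
gripper_force: 66.8
```

Run:
```python
from h import *
a=grab('scene');s=read_state();print(s['eef_pos'],s['tool_rot'],s['force'])
Q=cv2.cvtColor(a['pixels'],cv2.COLOR_RGB2BGR)
cv2.imwrite('pics/c4.png',cv2.resize(Q[160:245,235:320],(595,595),interpolation=2))
```

```text
[564.01890401  11.06186205  48.18613865] [ 3.14145950e+00 -6.76253978e-05 -1.52948332e-02] [-0.07676768  3.57514216 -4.49745392]
```

View pics/c4.png

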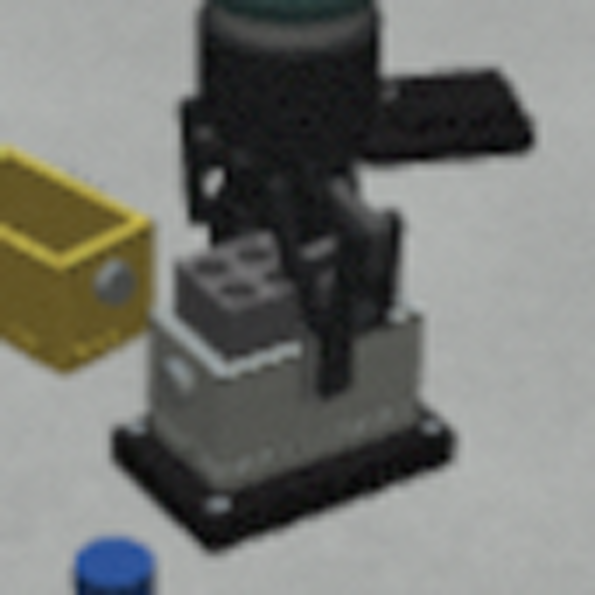

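The adapter stands up out of the bucket at crop (240,285), and the bucket's bottom is almost on the base. I'll press down lightly until contact.

send_rows:
  series:
    - {"ax":0,"ay":0,"az":0,"dx":0,"dy":-0.02,"dz":0.05,"hand":1}
    - {"ax":0,"ay":0,"az":0,"dx":0,"dy":-0.02,"dz":0.1,"hand":1}
    - {"ax":0,"ay":0,"az":0,"dx":0,"dy":-0.02,"dz":0.15,"hand":1}
    - {"ax":0,"ay":0,"az":0,"dx":0,"dy":-0.02,"dz":0.15,"hand":1}

```text
clock: 9.9
eef_pos: [563.9, 11.1, 47.7]
tool_rot: [3.142, -0.0, -0.016]
force: [-2.1, 2.4, 5.8]
width: 59.1
gripper_force: 68.1
```

send_rows:
  series:
    - {"ax":0,"ay":0,"az":0,"dx":0,"dy":0,"dz":0,"hand":0.15}
    - {"ax":0,"ay":0,"az":0,"dx":0,"dy":0,"dz":0,"hand":0}
    - {"ax":0,"ay":0,"az":0,"dx":0,"dy":0,"dz":0,"hand":0}
    - {"ax":0,"ay":0,"az":0,"dx":0,"dy":0,"dz":0,"hand":0}
    - {"ax":0,"ay":0,"az":0,"dx":0,"dy":0,"dz":0,"hand":0}
    - {"ax":0,"ay":0,"az":0,"dx":0,"dy":0,"dz":-0.5,"hand":0}
    - {"ax":0,"ay":0,"az":0,"dx":0,"dy":0,"dz":-1.7,"hand":0}
    - {"ax":0,"ay":0,"az":0,"dx":0,"dy":0,"dz":-2.8,"hand":0}
    - {"ax":0,"ay":0,"az":0,"dx":0,"dy":0,"dz":-3.3,"hand":0}
    - {"ax":0,"ay":0,"az":0,"dx":0,"dy":0,"dz":-3.3,"hand":0}

```text
clock: 10.9
eef_pos: [564.9, 11.4, 81.3]
tool_rot: [-3.141, -0.003, -0.015]
force: [0.3, -0.6, -0.9]
width: 85.3
gripper_force: 0.0
```

send_rows:
  series:
    - {"ax":0,"ay":0,"az":0,"dx":0,"dy":0,"dz":0,"hand":0}
    - {"ax":0,"ay":0,"az":0,"dx":0,"dy":0,"dz":0,"hand":0}
    - {"ax":0,"ay":0,"az":0,"dx":0,"dy":0,"dz":0,"hand":0}

```text
clock: 11.2
eef_pos: [563.7, 11.4, 79.5]
tool_rot: [3.142, 0.001, -0.015]
force: [0.0, 0.6, -0.1]
width: 85.2
gripper_force: 0.0
```

Run:
```python
from h import *
a=grab('scene');s=read_state();print(s['eef_pos'],s['tool_rot'],s['force'],s['width'])
Q=cv2.cvtColor(a['pixels'],cv2.COLOR_RGB2BGR)
cv2.imwrite('pics/c5.png',cv2.resize(Q[160:245,235:320],(595,595),interpolation=2))
```

```text
[563.68007618  11.35905468  79.43906661] [ 3.14155133e+00  7.74031962e-04 -1.52345341e-02] [-0.00498113  0.0081895  -0.3706916 ] 85.5177674524489
```

View pics/c5.png

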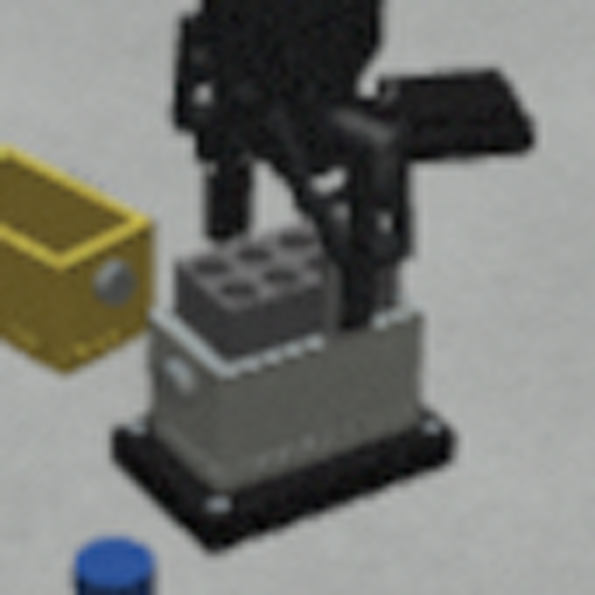

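The bucket sits flat on the base and the adapter is raised between the open fingers. Closing on it now.

send_rows:
  series:
    - {"ax":0,"ay":0,"az":0,"dx":0,"dy":0,"dz":-0.1,"hand":0.15}
    - {"ax":0,"ay":0,"az":0,"dx":0,"dy":0,"dz":-0.1,"hand":0.3}
    - {"ax":0,"ay":0,"az":0,"dx":0,"dy":0,"dz":-0.1,"hand":0.4}
    - {"ax":0,"ay":0,"az":0,"dx":0,"dy":0,"dz":-0.1,"hand":0.42}
    - {"ax":0,"ay":0,"az":0,"dx":0,"dy":0,"dz":-0.1,"hand":0.44}
    - {"ax":0,"ay":0,"az":0,"dx":0,"dy":0,"dz":-0.1,"hand":0.44}
    - {"ax":0,"ay":0,"az":0,"dx":0,"dy":0,"dz":-0.1,"hand":0.44}

```text
clock: 11.95
eef_pos: [564.0, 11.4, 80.9]
tool_rot: [-3.142, -0.0, -0.015]
force: [-0.1, -0.1, 0.2]
width: 47.6
gripper_force: 0.0
```

send_rows:
  series:
    - {"ax":0,"ay":0,"az":0,"dx":0,"dy":0,"dz":0,"hand":0.5}
    - {"ax":0,"ay":0,"az":0,"dx":0,"dy":0,"dz":0,"hand":0.6}
    - {"ax":0,"ay":0,"az":0,"dx":0,"dy":0,"dz":0,"hand":1}
    - {"ax":0,"ay":0,"az":0,"dx":0,"dy":0,"dz":0,"hand":1}
    - {"ax":0,"ay":0,"az":0,"dx":0,"dy":0,"dz":0,"hand":1}
    - {"ax":0,"ay":0,"az":0,"dx":0,"dy":0,"dz":0,"hand":1}

```text
clock: 12.55
eef_pos: [564.2, 11.3, 81.1]
tool_rot: [3.142, -0.001, -0.015]
force: [-0.1, -0.9, 5.8]
width: 44.6
gripper_force: 61.5
```

send_rows:
  series:
    - {"ax":0,"ay":0,"az":0,"dx":0,"dy":0,"dz":-0.2,"hand":1}
    - {"ax":0,"ay":0,"az":0,"dx":0,"dy":0,"dz":-0.6,"hand":1}
    - {"ax":0,"ay":0,"az":0,"dx":0,"dy":0,"dz":-1.3,"hand":1}
    - {"ax":0,"ay":0,"az":0,"dx":0,"dy":0,"dz":-2.2,"hand":1}
    - {"ax":0,"ay":0,"az":0,"dx":0,"dy":0,"dz":-3.4,"hand":1}
    - {"ax":0,"ay":0,"az":0,"dx":0,"dy":0,"dz":-4.8,"hand":1}
    - {"ax":0,"ay":0,"az":0,"dx":0,"dy":0,"dz":-6,"hand":1}
    - {"ax":0,"ay":0,"az":0,"dx":0,"dy":0,"dz":-6.6,"hand":1}
    - {"ax":0,"ay":0,"az":0,"dx":0,"dy":0,"dz":-6.6,"hand":1}
    - {"ax":0,"ay":0,"az":0,"dx":0,"dy":0,"dz":-6.6,"hand":1}

```text
clock: 13.55
eef_pos: [563.8, 11.4, 146.8]
tool_rot: [-3.142, 0.0, -0.015]
force: [-0.4, 0.0, -1.6]
width: 44.5
gripper_force: 61.1
```

Run:
```python
from h import *
a=grab('scene');s=read_state();print(s['eef_pos'],s['tool_rot'],s['force'],s['width'],goal([556.5,265,147],-.05))
Q=cv2.cvtColor(a['pixels'],cv2.COLOR_RGB2BGR)
cv2.imwrite('pics/c6.png',cv2.resize(Q[145:310,235:400],(594,594),interpolation=2))
```

```text
[563.54009074  11.3861218  146.43001566] [ 3.14156806e+00  9.03207085e-04 -1.52208027e-02] [ 0.37227297 -0.19300877 -1.64180029] 44.24211101878863 (array([ -1.09, -25.35,  -0.06]), array([0.   , 0.001, 0.035]))
```

View pics/c6.png

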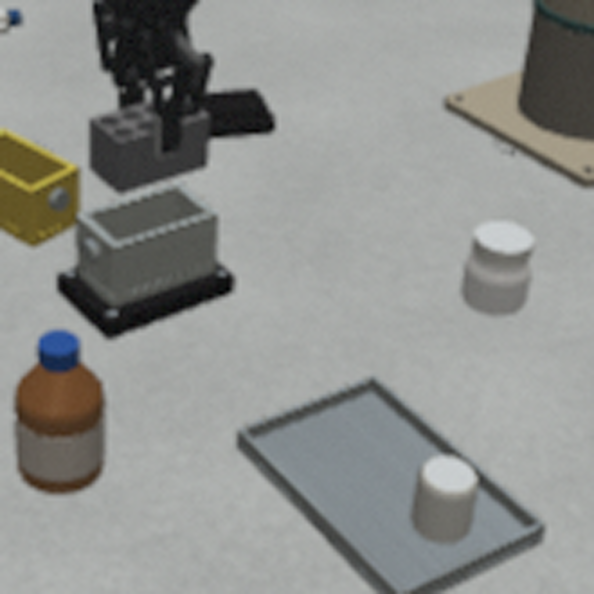

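The adapter hangs level at crop (150,140) and the empty bucket stays on the stand. The free half of the tray is around (330,440). Carrying it over.

send_rows:
  series:
    - {"ax":0,"ay":0,"az":0,"dx":0,"dy":-1,"dz":0,"hand":1}
    - {"ax":0,"ay":0,"az":0.01,"dx":-0.2,"dy":-4,"dz":0,"hand":1}
    - {"ax":0,"ay":0,"az":0.02,"dx":-0.4,"dy":-8,"dz":0,"hand":1}
    - {"ax":0,"ay":0,"az":0.02,"dx":-0.6,"dy":-12.5,"dz":0,"hand":1}
    - {"ax":0,"ay":0,"az":0.03,"dx":-0.8,"dy":-17,"dz":0,"hand":1}
    - {"ax":0,"ay":0,"az":0.035,"dx":-1,"dy":-21,"dz":0,"hand":1}
    - {"ax":0,"ay":0,"az":0.035,"dx":-1.1,"dy":-24,"dz":0,"hand":1}
    - {"ax":0,"ay":0,"az":0.035,"dx":-1.1,"dy":-25.3,"dz":0,"hand":1}
    - {"ax":0,"ay":0,"az":0.035,"dx":-1.1,"dy":-25.3,"dz":0,"hand":1}
    - {"ax":0,"ay":0,"az":0.035,"dx":-1.1,"dy":-25.3,"dz":0,"hand":1}

```text
clock: 14.6
eef_pos: [556.8, 262.5, 146.5]
tool_rot: [3.139, 0.0, -0.052]
force: [-0.1, -1.4, -1.6]
width: 44.2
gripper_force: 61.3
```

send_rows:
  series:
    - {"ax":0,"ay":0,"az":0,"dx":0,"dy":0,"dz":0,"hand":1}
    - {"ax":0,"ay":0,"az":0,"dx":0,"dy":0,"dz":1,"hand":1}
    - {"ax":0,"ay":0,"az":0,"dx":0,"dy":0,"dz":3.5,"hand":1}
    - {"ax":0,"ay":0,"az":0,"dx":0,"dy":0,"dz":6.5,"hand":1}
    - {"ax":0,"ay":0,"az":0,"dx":0,"dy":0,"dz":9,"hand":1}
    - {"ax":0,"ay":0,"az":0,"dx":0,"dy":0,"dz":10.2,"hand":1}
    - {"ax":0,"ay":0,"az":0,"dx":0,"dy":0,"dz":10.5,"hand":1}
    - {"ax":0,"ay":0,"az":0,"dx":0,"dy":0,"dz":10.5,"hand":1}
    - {"ax":0,"ay":0,"az":0,"dx":0,"dy":0,"dz":10.5,"hand":1}

```text
clock: 15.5
eef_pos: [557.9, 264.6, 43.0]
tool_rot: [-3.141, -0.002, -0.051]
force: [0.1, 0.1, -1.0]
width: 44.3
gripper_force: 61.3
```

send_rows:
  series:
    - {"ax":0,"ay":0,"az":0,"dx":0,"dy":0,"dz":0.4,"hand":1}
    - {"ax":0,"ay":0,"az":0,"dx":0,"dy":0,"dz":0.9,"hand":1}
    - {"ax":0,"ay":0,"az":0,"dx":0,"dy":0,"dz":1.2,"hand":1}
    - {"ax":0,"ay":0,"az":0,"dx":0,"dy":0,"dz":1.3,"hand":1}
    - {"ax":0,"ay":0,"az":0,"dx":0,"dy":0,"dz":1.3,"hand":1}
    - {"ax":0,"ay":0,"az":0,"dx":0,"dy":0,"dz":1.3,"hand":1}

```text
clock: 16.1
eef_pos: [556.9, 264.5, 28.8]
tool_rot: [-3.142, -0.0, -0.05]
force: [0.5, 0.3, -1.9]
width: 44.5
gripper_force: 61.3
```

send_rows:
  series:
    - {"ax":0,"ay":0,"az":0,"dx":0,"dy":0,"dz":0.1,"hand":1}
    - {"ax":0,"ay":0,"az":0,"dx":0,"dy":0,"dz":0.2,"hand":1}
    - {"ax":0,"ay":0,"az":0,"dx":0,"dy":0,"dz":0.3,"hand":1}
    - {"ax":0,"ay":0,"az":0,"dx":0,"dy":0,"dz":0.3,"hand":1}

```text
clock: 16.5
eef_pos: [557.0, 264.5, 27.1]
tool_rot: [-3.141, -0.0, -0.05]
force: [-2.4, -1.2, 8.8]
width: 44.6
gripper_force: 62.3
```

Contact with the tray floor at TCP z ≈ 27, as expected. Releasing and rising.

send_rows:
  series:
    - {"ax":0,"ay":0,"az":0,"dx":0,"dy":0,"dz":-0.05,"hand":0.44}
    - {"ax":0,"ay":0,"az":0,"dx":0,"dy":0,"dz":-0.05,"hand":0.4}
    - {"ax":0,"ay":0,"az":0,"dx":0,"dy":0,"dz":-0.05,"hand":0.2}
    - {"ax":0,"ay":0,"az":0,"dx":0,"dy":0,"dz":-0.05,"hand":0.1}
    - {"ax":0,"ay":0,"az":0,"dx":0,"dy":0,"dz":-0.05,"hand":0.1}
    - {"ax":0,"ay":0,"az":0,"dx":0,"dy":0,"dz":-0.05,"hand":0.1}
    - {"ax":0,"ay":0,"az":0,"dx":0,"dy":0,"dz":-1,"hand":0.1}
    - {"ax":0,"ay":0,"az":0,"dx":0,"dy":0,"dz":-3,"hand":0.1}
    - {"ax":0,"ay":0,"az":0,"dx":0,"dy":0,"dz":-6,"hand":0.1}
    - {"ax":0,"ay":0,"az":0,"dx":0,"dy":0,"dz":-10,"hand":0.1}

```text
clock: 17.5
eef_pos: [555.7, 264.0, 126.1]
tool_rot: [3.14, 0.003, -0.05]
force: [0.7, -0.4, 0.1]
width: 77.1
gripper_force: 0.0
```

send_rows:
  series:
    - {"ax":0,"ay":0,"az":0,"dx":0,"dy":0,"dz":-4,"hand":0.1}
    - {"ax":0,"ay":0,"az":0,"dx":0,"dy":0,"dz":-8,"hand":0.1}
    - {"ax":0,"ay":0,"az":0,"dx":0,"dy":0,"dz":-10,"hand":0.1}
    - {"ax":0,"ay":0,"az":0,"dx":0,"dy":0,"dz":-10,"hand":0.1}
    - {"ax":0,"ay":0,"az":0,"dx":0,"dy":0,"dz":-10,"hand":0.1}

```text
clock: 18.0
eef_pos: [556.6, 264.6, 226.4]
tool_rot: [-3.141, -0.001, -0.05]
force: [0.1, 0.3, -0.5]
width: 76.7
gripper_force: 0.0
```

Run:
```python
from h import *
a=grab('scene','end.png');s=read_state();print(s['clock'],s['eef_pos'],s['force'],s['width'])
Q=cv2.cvtColor(a['pixels'],cv2.COLOR_RGB2BGR)
cv2.imwrite('pics/c7.png',cv2.resize(Q[160:310,170:400],(782,510),interpolation=2))
```

```text
18.05 [556.09945397 264.34208099 225.37211628] [ 0.59177066 -0.19856362 -0.19470158] 76.76654065635417
```

View pics/c7.png

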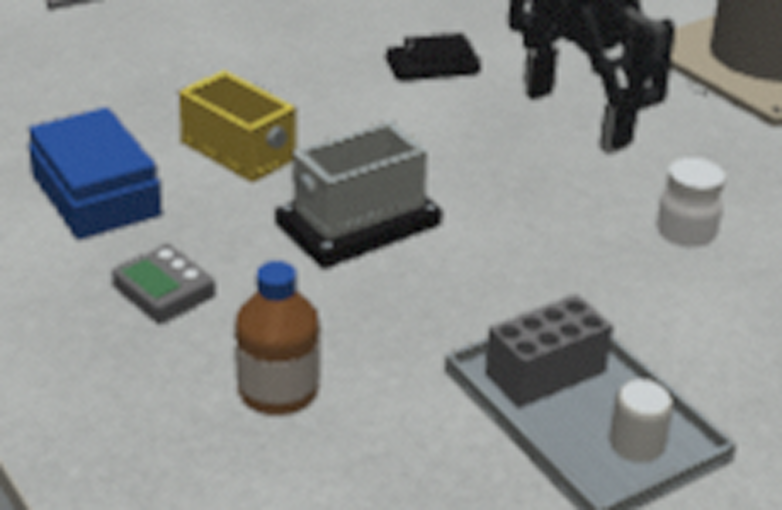

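The adapter stands upright on the tray floor at crop (550,350), beside the holder at (642,420). The empty bucket sits on the stand at (360,185), and nothing else has moved.

```bash
python3 -c "
from cell import finish_job
print(finish_job())"
```

```text
the job is handed in; nothing more can be done
None
```

The job is handed in: the last picture shows the adapter upright on the tray floor beside the round holder and the empty bucket home on the stand, with nothing dropped or disturbed, at about 18 s of the 67 s allowed.

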